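# Lay the slide boxes down in their outlines

## Task

Two white microscope-slide boxes stand on end, each at the near end of its own taped outline on a black mat. With the fingers, push each box near its top so that it topples away onto its broad side and ends up lying flat, wholly inside the tape outline of its own mat; nudge it along the mat if it lands on the tape. Never pick a box up, and leave the other things on the bench where they are.

Things in the scene. Friction and masses are not known exactly. Their poses are not given: they have to be found in the camera images.
- long_mat: thin black rubber mat fixed to the bench (3 mm thick, top at z = 0.003) with the longer white tape outline, a rectangle 196 mm (along mat x) by 122 mm (along mat y) measured inside the 6 mm wide tape. Origin: centre of the outline, on the bench under the mat. Mat +x points away from the box standing at the near end (mat x = about -0.1)
- short_mat: the same kind of mat (3 mm thick, top at z = 0.003) with the shorter outline, 146 mm (along mat x) by 102 mm (along mat y) inside the 6 mm wide tape. Origin: centre of the outline, on the bench under the mat. Mat +x points away from the box standing at the near end (mat x = about -0.07)
- tall_box_center (a point): centre of the taller white slide box: 38 mm thick (box x), 90 mm wide (box y), 160 mm tall (box z), about 350 g, closed. Starts standing on its small end on long_mat, near the outline's near (-x) end. Standing, this point is 83 mm above the bench; lying on a broad face, 22 mm
- tall_box_corner0 (a point): corner of the taller box's mid-plane (half-way through its thickness): bottom end, -y side
- tall_box_corner1 (a point): corner of the taller box's mid-plane (half-way through its thickness): bottom end, +y side
- tall_box_corner2 (a point): corner of the taller box's mid-plane (half-way through its thickness): top end, -y side
- tall_box_corner3 (a point): corner of the taller box's mid-plane (half-way through its thickness): top end, +y side
- tall_box: the taller box itself; origin at the centre of its bottom end, axes as for its centre point. At the start it stands astride the near tape line, its axes within 0.06 rad of the mat's, its front (+x) foot edge 10 to 26 mm inside the line; tipped over that edge it falls along mat +x
- low_box_center (a point): centre of the lower white slide box: 32 mm thick (box x), 70 mm wide (box y), 110 mm tall (box z), about 200 g, closed. Starts standing on its small end on short_mat, near the outline's near (-x) end. Standing, this point is 58 mm above the bench; lying on a broad face, 19 mm
- low_box_corner0 (a point): corner of the lower box's mid-plane (half-way through its thickness): bottom end, -y side
- low_box_corner1 (a point): corner of the lower box's mid-plane (half-way through its thickness): bottom end, +y side
- low_box_corner2 (a point): corner of the lower box's mid-plane (half-way through its thickness): top end, -y side
- low_box_corner3 (a point): corner of the lower box's mid-plane (half-way through its thickness): top end, +y side
- low_box: the lower box itself; origin at the centre of its bottom end, axes as for its centre point. At the start it stands astride the near tape line, its axes within 0.06 rad of the mat's, its front (+x) foot edge 10 to 26 mm inside the line; tipped over that edge it falls along mat +x
- amber_jar: small capped amber jar, 46 mm across, 65 mm tall, between the two mats; bystander, leave alone. Origin: its underside
- stain_dish: small white ceramic dish, 68 mm across, 30 mm tall, between the far ends of the mats; bystander, leave alone. Origin: its underside
- cassette: tissue cassette, 40 x 28 x 12 mm, between the mats, nearest the robot; bystander, leave alone. Origin: its underside
- forceps: steel forceps lying flat, 115 mm long, 6 mm high, to the right of the mats; bystander, leave alone. Origin: its underside
- wash_bottle: white wash bottle, 64 mm across, 160 mm tall, right of the mats, farther from the robot; bystander, leave alone. Origin: its underside
- brush: brush with wooden handle lying flat, 170 mm long, to the left of the mats; bystander, leave alone. Origin: its underside
- blade_case: flat black blade case, 65 x 28 x 14 mm, left of the mats, nearer the robot; bystander, leave alone. Origin: its underside
Not all that is in view belongs to the job. What is shaped like the short_mat but blue is not meant.

How it is judged:
By the outcome, as a careful person would: the job done as asked, in the order asked, and still so for the second after the job is handed in, with the robot touching nothing.
It also fails if it takes over 51 s, if anything falls off the work surface, if the arm or the gripper's body presses on something with over 40 N, if the wrist force passes 120 N, or if a joint passes its speed limit or range.

## Robot

A 6-joint arm with a two-finger parallel gripper is mounted at the origin on the work surface. World frame = base frame: x ahead of the robot, y to its left, z up, the work surface at z = 0. Lengths are in m, angles in rad, forces in N, time in s.
With the tool pointing down it reaches from about 0.425 to 0.95 m from the base axis. Payload 3.5 kg.
Tool frame: the origin (TCP) lies midway between the tips of the shut fingers; the grasp point (between the pads) lies 19 mm behind it (ctrl.pinch_z is the distance from the TCP to the grasp point, in m); z points along the fingers, y is the line along which they close (so a half turn about z gives the same grasp; the last joint's range is limited). The gripper opens to 85 mm and grips with 20 to 120 N. Pads are 22 mm wide; open, the fingers measure 114 mm over their backs; the gripper's body (76 mm by 85 mm) begins 54 mm behind the grasp point. The pads swing forward as they close: fully open they stand 13 mm farther back than shut.
Start: joints at [-1.331, 0.286, 1.577, -0, 1.279, -0.15], TCP at [0.257, -0.624, 0.231] pointing down, gripper open.
Joint ranges: [-2.77, 2.77], [-0.9, 2.22], [0.21, 2.48], [-1.53, 4.67], [0.24, 2.81], [-2.84, 2.84]. Speed limits (rad/s): [2.79, 2.79, 3.14, 3.14, 3.14, 3.14].

## Interface

Orientations are given as a unit quaternion [x, y, z, w].
In Python, from plant import get_state, viewer, sign_off, ctrl gives the robot as it stands. The module is installed in compiled form; this text tells all that it offers.
- The arm moves only by the shell command python3 -m handwheel 'ROWS' [FORCE]. ROWS is JSON, a list that holds one entry, the list of rows, each a list of 5 numbers: the finger opening in m, from 0 to 0.0854, then the shift along the tool's x, y, z in m, then the turn about the tool's z in degrees. In form: [[[claw, x, y, z, spin], ...]]. A call has 1 to 12 rows; each row shifts and turns the commanded pose from where the row before left it, along the tool's axes as they then stand; what a row does not reach is not made up. A row lasts 1/12 s, in which the tool goes at most 41.7 mm and 7.16 degrees, less where a joint would pass 70% of its speed; a pose out of reach is approached as far as the arm can. A call is refused whole if a number of a shift passes 0.0417 or a number of a turn 7.16, either way. A call with a gripper value outside its range is refused whole. The fingers move at their own pace and stop on an object; FORCE is the grip in N (left out, the last holds). Time passes only in rows, so rows that do not move let the fingers close. It gives the time, the measured TCP pose, the force, the opening and the grip force at its end, in the units of the state.
- get_state(): the state, without advancing time (a new reading comes with each control period).
- viewer.read_camera(name): name is "scene" or "top" or "wrist"; returns the picture (420x560x3 uint8, blue, green, red); there is no depth.
- viewer.camera_params(name): a dict with "fov_y" (degrees; the focal length in pixels is half the picture's height over the tangent of half this angle, whatever the lens; pixels are square), "cx", "cy" (the principal point, pixels), "xyz" and "attitude" of the camera in the world; the wrist camera has in their place "hand_eye" (4x4, takes a point from camera to tool coordinates, whose origin is the TCP and whose axes are the flange's). Camera axes: x right, y up, looking along -z (the intrinsics and any distortion apply to the point x, -y, -z); pixel columns grow to the right and rows downward; lengths in m; the calibration is good to about 2 mm. A picture is of the moment at which its call begins: read the wrist's pose just before it. camera_params takes no time and is no camera call.
- sign_off(): hands the job in; it is judged then, once.
Trained networks look in the newest picture that a camera, given by its name, has taken for a name from the list of things; names that differ only in an ending like _2 or _b are one class to them, and where a whole thing is asked for, a point or a joint stands for the part that bears it (a point fixed in the world has none). Each returns a list of dicts, best first, with "confidence" (0 to 1); they miss things now and then, are a little off and sometimes report something else, mostly with a low value. They report only what shows in the picture. A call takes as long as a camera call. They do not tell look-alikes from the thing itself.
- viewer.look_for(camera, name): "extent" ([left, top, width, height] as shares, 0 to 1, of the picture: columns of its width, rows of its height, round what is visible of it).
- viewer.outline_of(camera, name): "mask" (420x560 bool, what is visible of it) and "extent" ([left, top, width, height] as shares, 0 to 1, of the picture: columns of its width, rows of its height, round what is visible of it).
- viewer.pinpoint(camera, name): "xy" ([column, row] as shares, 0 to 1, of the picture: columns of its width, rows of its height: a listed point, or the origin of a listed thing).
The state is a dict: "time": time; "qpos": joint angles; "dq": joint speeds; "joint_efforts": joint torques, N m; "eef_pos": TCP position; "tcp_rot": TCP orientation; "contact_force": force on the tool from outside, world axes, zero at the start; "wrist_torque": the same for the moment, N m; "opening": opening from 0.0 (shut) to 1.0 (fully open); "finger_force": force on a finger pad.
Only numpy, scipy, OpenCV 4.12 (cv2) and the standard library are available. Lean on these libraries where they do the work, as an engineer would, in place of code of your own. Each camera call takes 0.05 s, during which the arm holds its last target. There are 200 camera calls.

## Working session

There is one attempt and no reset: what is moved stays moved. The work goes in short steps, Python scripts to look and compute and a shell command to move; the robot and the scene stay as the last step left them, time stands still between calls to the robot, and variables do not carry over. Pictures are saved under pics/ and viewed, at most 10 in all, crops included, and the job is handed in when it is done.

```bash
mkdir -p pics; cat > h.py <<'E'
import numpy as np,cv2
from scipy.spatial.transform import Rotation as R
from plant import get_state,viewer,sign_off,ctrl
def ray(cam,u,v):
    p=viewer.camera_params(cam); f=210/np.tan(np.radians(p['fov_y'])/2)
    a=np.array(p['attitude'],float)
    M=R.from_quat(a).as_matrix() if a.size==4 else (a.reshape(3,3) if a.size==9 else R.from_euler('xyz',a).as_matrix())
    return np.array(p['xyz']),M@np.array([(u-p['cx'])/f,-(v-p['cy'])/f,-1])
def atz(cam,u,v,z):
    o,d=ray(cam,u,v); return o+d*(z-o[2])/d[2]
def proj(cam,P):
    p=viewer.camera_params(cam); f=210/np.tan(np.radians(p['fov_y'])/2)
    M=R.from_quat(p['attitude']).as_matrix(); c=(np.atleast_2d(P)-p['xyz'])@M
    return np.c_[p['cx']-f*c[:,0]/c[:,2],p['cy']+f*c[:,1]/c[:,2]]
E
python3 - <<'E'
from h import *
for c in ['scene','top','wrist']:
    print(c,viewer.camera_params(c))
for c in ['scene','top']:
    cv2.imwrite(f'pics/{c}0.png',viewer.read_camera(c))
print(get_state())
for n in ['long_mat','short_mat','tall_box_center','low_box_center']+[f'{b}_box_corner{i}' for b in('tall','low') for i in range(4)]:
    r=viewer.pinpoint('top',n)
    print(n,[(round(x['confidence'],2),np.round(np.array(x['xy'])*[560,420],1)) for x in r[:3]])
E
```

```text
scene {'fov_y': 47.72896625377906, 'cx': 272.7161103988529, 'cy': 197.21945239369143, 'xyz': array([ 0.80402633, -0.53072826,  1.08248577]), 'attitude': array([0.26868281, 0.0801828 , 0.27660681, 0.91916753])}
top {'fov_y': 56.93592458481276, 'cx': 275.40641109631963, 'cy': 210.8162579611711, 'xyz': array([ 0.38627086, -0.02101219,  1.08763851]), 'attitude': array([-0.03751212,  0.03068764,  0.70750052, -0.70504902])}
wrist {'fov_y': 67.25514731478754, 'cx': 281.6618497513677, 'cy': 211.02311673230471, 'hand_eye': array([[-1.22531818e-03,  9.50253304e-01,  3.11475772e-01,
         8.05053954e-02],
       [ 9.99999248e-01,  1.14651302e-03,  4.36115710e-04,
         4.87377834e-05],
       [ 5.73093676e-05,  3.11476072e-01, -9.50253994e-01,
        -1.42007188e-01],
       [ 0.00000000e+00,  0.00000000e+00,  0.00000000e+00,
         1.00000000e+00]])}
{'time': 0.1, 'qpos': array([-1.33101599e+00,  2.87085857e-01,  1.57804151e+00, -1.45352211e-05,
        1.27857621e+00, -1.50007557e-01]), 'dq': array([ 0.00042971,  0.0006802 , -0.00305551, -0.00012736, -0.00048822,
       -0.00087158])
[... 884 characters left out ...]
215.9])), (0.71, array([193.3, 212.1]))]
tall_box_corner2 [(0.8, array([173.4, 204.5])), (0.77, array([219.8, 215.9])), (0.71, array([193.3, 212.1]))]
tall_box_corner3 [(0.8, array([173.4, 204.5])), (0.77, array([219.8, 215.9])), (0.71, array([193.3, 212.1]))]
low_box_corner0 [(0.84, array([329.3, 204. ])), (0.84, array([365.3, 192.1])), (0.83, array([337.7, 202.4]))]
low_box_corner1 [(0.84, array([329.3, 204. ])), (0.84, array([365.3, 192.1])), (0.83, array([337.7, 202.4]))]
low_box_corner2 [(0.84, array([329.3, 204. ])), (0.84, array([365.3, 192.1])), (0.83, array([337.7, 202.4]))]
low_box_corner3 [(0.84, array([329.3, 204. ])), (0.84, array([365.3, 192.1])), (0.83, array([337.7, 202.4]))]
```

View pics/top0.png

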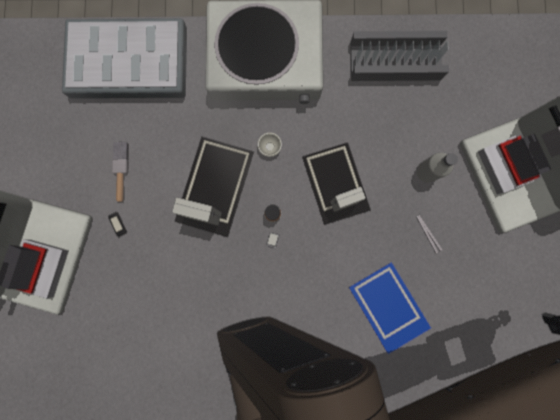

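View pics/scene0.png

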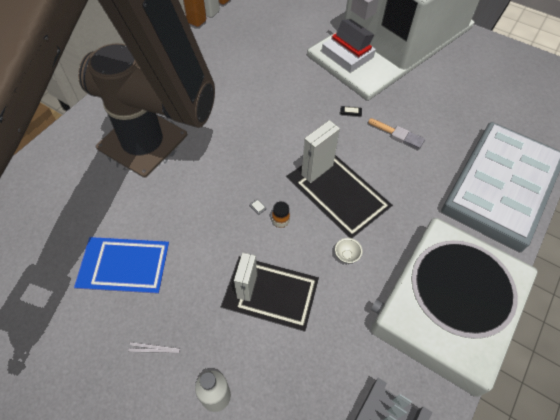

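The top picture shows the tall box at (197,211) on the long black mat, the low box at (347,199) on the short black mat, the jar at (272,213), the dish at (269,145) and the cassette at (273,240). Two things are shaped like short_mat: the black one at (336,180) and the blue one at (388,304). The black one is meant, because it carries the low box and the task rules out the blue one. I'll confirm with an enlarged crop.

```bash
python3 - <<'E'
from h import *
t=cv2.imread('pics/top0.png')[130:240,165:379]
cv2.imwrite('pics/c1.png',cv2.resize(t,None,fx=3.7,fy=3.7,interpolation=cv2.INTER_CUBIC))
t=cv2.imread('pics/scene0.png')[115:335,215:400]
cv2.imwrite('pics/c2.png',cv2.resize(t,None,fx=2.7,fy=2.7,interpolation=cv2.INTER_CUBIC))
E
```

```text
(no output)
```

View pics/c1.png

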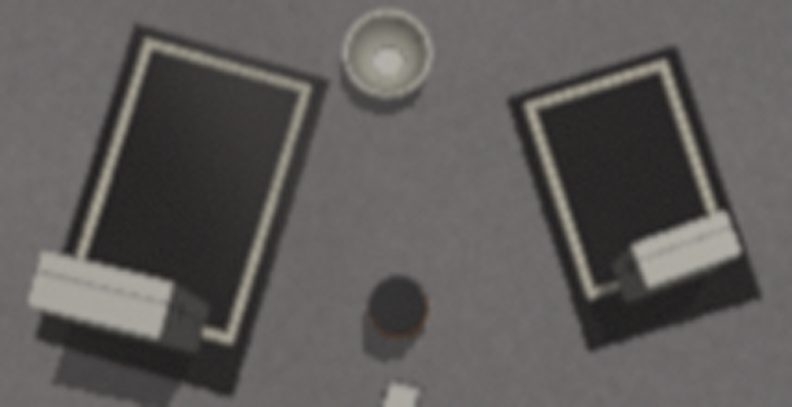

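View pics/c2.png

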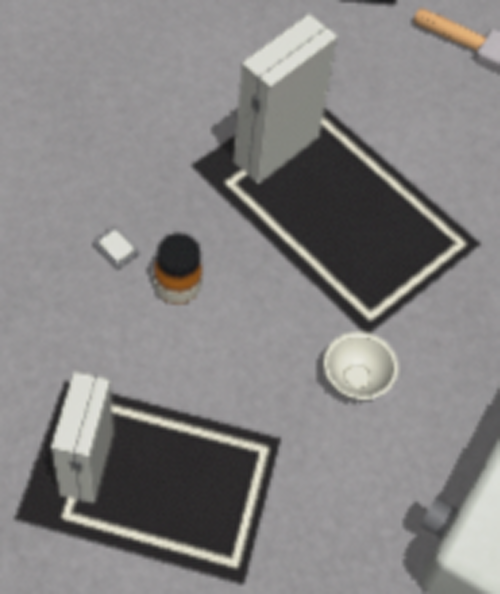

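The crops confirm it. The black long mat (c1 left) and black short mat (c1 right) carry the tall and low boxes, and the blue mat is a separate thing. Next I fit the mat and box poses from the corner pixels in both crops.

```bash
cat > fit.py <<'E'
from h import *
from scipy.optimize import least_squares
def c1(x,y): return 'top',(x+.5)/3.7-.5+165,(y+.5)/3.7-.5+130
def c2(x,y): return 'scene',(x+.5)/2.7-.5+215,(y+.5)/2.7-.5+115
def fit(obs,x0):
    def world(p,l): 
        c,s=np.cos(p[2]),np.sin(p[2]); return [p[0]+c*l[0]-s*l[1],p[1]+s*l[0]+c*l[1],l[2]]
    def res(p): return np.concatenate([(proj(o[0],world(p,l))[0]-o[1:]) for l,o in obs])
    r=least_squares(res,x0,loss='soft_l1'); print(np.round(r.x,4),'res',np.round(r.fun,1)); return r.x
def mat(L,W,obs,x0):
    a,b=L/2+.006,W/2+.006
    return fit([((sx*a,sy*b,.003),o) for sx,sy,o in obs],x0)
if __name__=='__main__':
    LM=mat(.196,.122,[(1,1,c1(146,37)),(1,-1,c1(313,86)),(-1,-1,c1(231,343)),(1,1,c2(467,242)),(1,-1,c2(371,320)),(-1,-1,c2(227,182))],[.5,.1,-.2])
    SM=mat(.146,.102,[(1,1,c1(524,103)),(1,-1,c1(668,58)),(-1,1,c1(591,300)),(1,1,c2(270,448)),(1,-1,c2(238,567)),(-1,-1,c2(64,518))],[.5,-.15,.2])
    h=.163;a,b=.019,.045
    TB=fit([((a,b,h),c1(42,252)),((a,-b,h),c1(178,283)),((-a,-b,h),c1(163,340)),((-a,b,h),c1(30,303)),((-a,-b,h),c2(243,65)),((-a,b,h),c2(312,15)),((a,b,h),c2(336,36)),((a,-b,h),c2(262,84)),((a,-b,.003),c2(259,181))],[.45,.1,-.2])
    h=.113;a,b=.016,.035
    LB=fit([((a,b,h),c1(632,256)),((a,-b,h),c1(727,210)),((-a,-b,h),c1(742,246)),((-a,b,h),c1(640,291)),((-a,b,h),c2(75,373)),((a,b,h),c2(110,380)),((-a,-b,.003),c2(60,495)),((a,-b,.003),c2(95,502))],[.45,-.15,.2])
    for m,B,t,L in((LM,TB,.019,.098),(SM,LB,.016,.073)):
        d=B[:2]-m[:2];c,s=np.cos(m[2]),np.sin(m[2]); q=np.array([c*d[0]+s*d[1],-s*d[0]+c*d[1]])
        print('box in mat',q.round(4),'dyaw',B[2]-m[2],'foot inside',q[0]+t+L)
        for dx in(-t-.08,-t-.04,-t,t): print('  behind pt',dx,(B[:2]+dx*np.array([np.cos(B[2]),np.sin(B[2])])).round(3))
    s=get_state();M=R.from_quat(s['tcp_rot']).as_matrix();print(M.round(3))
E
python3 fit.py
```

```text
[ 0.5767  0.1596 -0.2925] res [-0.1  0.6 -0.6  0.3 -0.1  0.5  0.4  1.   0.2  0.5  0.   0.2]
[ 0.584  -0.1772  0.3024] res [ 0.1  0.4 -0.8  0.7 -0.7 -0.2  0.   0.2  0.4  0.7 -0.4  0.4]
[ 0.4797  0.1876 -0.2553] res [ 0.5 -0.4 -0.3  0.4 -0.5  0.3 -0.6  1.  -0.6 -0.5 -0.8 -0.2  1.   0.5
  3.1  1.3 -0.2  1.9]
[ 0.514  -0.2012  0.3666] res [-0.4 -2.3 -0.5  0.2  0.3  2.1  2.1 -0.1 -0.5 -0.8  0.3 -0.6  0.2  0.5
  0.3  0.7]
box in mat [-0.1009 -0.0011] dyaw 0.037226381700439626 foot inside 0.01606591435581632
  behind pt -0.099 [0.384 0.213]
  behind pt -0.059 [0.423 0.203]
  behind pt -0.019 [0.461 0.192]
  behind pt 0.019 [0.498 0.183]
box in mat [-0.0739 -0.0021] dyaw 0.06412249673187892 foot inside 0.015071606321062164
  behind pt -0.096 [ 0.424 -0.236]
  behind pt -0.056 [ 0.462 -0.221]
  behind pt -0.016 [ 0.499 -0.207]
  behind pt 0.016 [ 0.529 -0.196]
[[ 0.925  0.38   0.   ]
 [ 0.38  -0.925 -0.   ]
 [-0.     0.    -1.   ]]
```

Both fits agree with the stated starting offsets: the foot edges sit 16 mm and 15 mm inside the line. I'll start with the low box, moving behind it with the fingers shut.

```bash
python3 -m handwheel '[[[0,0.0278,-0.0246,0,0],[0,0.0278,-0.0246,0,0],[0,0.0278,-0.0246,0,0],[0,0.0278,-0.0246,0,0],[0,0.0278,-0.0246,0,0],[0,0.0278,-0.0246,0,0],[0,0.0278,-0.0246,0,0],[0,0.0278,-0.0246,0,0],[0,0.0278,-0.0246,0,0],[0,0.0278,-0.0246,0,0],[0,0.0278,-0.0246,0,0],[0,0.0278,-0.0246,0,2.3]]]'
cat > at.py <<'E'
from h import *
import sys
s=get_state();M=R.from_quat(s['tcp_rot']).as_matrix();t=np.array(eval(sys.argv[1]))
print('t',s['time'],'pos',s['eef_pos'].round(4),'yaw',np.arctan2(M[1,0],M[0,0]).round(4),'toolshift',(M.T@(t-s['eef_pos'])).round(4),'F',s['contact_force'].round(1))
E
python3 at.py '[.452,-.224,.095]'
```

```text
time: 1.7
eef_pos: [0.4534, -0.2228, 0.2317]
tcp_rot: [0.985, 0.174, 0.0, 0.0]
contact_force: [0.2, -0.4, -0.4]
opening: -0.002
finger_force: 0.0
t 1.7 pos [ 0.4534 -0.2228  0.2317] yaw 0.3488 toolshift [-0.0018  0.0005  0.1367] F [ 0.2 -0.4 -0.4]
```

```bash
python3 -m handwheel '[[[0,-0.002,0,0.034,0],[0,0,0,0.034,0],[0,0,0,0.034,0],[0,0,0,0.034,0],[0,0,0,0,0]]]'
python3 -m handwheel '[[[0,0.01,0,0,0],[0,0.01,0,0,0],[0,0.01,0,0,0],[0,0.007,0,0,0],[0,0.007,0,0,0],[0,0.007,0,0,0],[0,0.007,0,0,0],[0,0.007,0,0,0]]]'; python3 at.py '[.514,-.201,.095]'; python3 - <<'E'
from h import *
p=viewer.read_camera('scene');cv2.imwrite('pics/s1.png',cv2.resize(p[115:335,215:400],None,fx=2.7,fy=2.7))
E
```

```text
time: 2.12
eef_pos: [0.4467, -0.2216, 0.0884]
tcp_rot: [0.985, 0.174, -0.005, -0.005]
contact_force: [-1.0, 0.8, -0.9]
opening: 0.003
finger_force: 0.0
time: 2.78
eef_pos: [0.5129, -0.2027, 0.0956]
tcp_rot: [0.985, 0.174, 0.0, 0.0]
contact_force: [-1.2, 0.4, -1.0]
opening: 0.001
finger_force: 0.0
t 2.7833 pos [ 0.5129 -0.2027  0.0956] yaw 0.3498 toolshift [ 0.0016 -0.0012  0.0006] F [-1.2  0.4 -1. ]
```

View pics/s1.png

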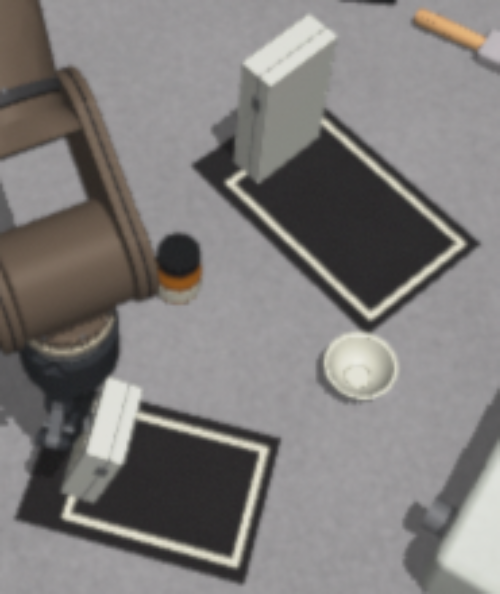

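The picture shows the low box tilting forward about its front edge, around (100,440), with the tape clear of it. I'll keep pushing.

```bash
python3 -m handwheel '[[[0,0.007,0,0,0],[0,0.007,0,0,0],[0,0.007,0,0,0],[0,0,0,0,0],[0,0,0,0,0],[0,0,0,0,0],[0,0,0,-0.035,0],[0,0,0,-0.04,0],[0,0,0,-0.04,0],[0,0,0,-0.02,0]]]';  python3 at.py '[.409,.206,.23]'; python3 - <<'E'
from h import *
p=viewer.read_camera('scene');cv2.imwrite('pics/s2.png',cv2.resize(p[115:335,215:400],None,fx=2.7,fy=2.7))
E
```

```text
time: 3.67
eef_pos: [0.5333, -0.1969, 0.2362]
tcp_rot: [0.985, 0.174, 0.003, 0.003]
contact_force: [0.4, -0.9, 1.0]
opening: -0.004
finger_force: 0.0
t 3.6667 pos [ 0.5333 -0.1969  0.2362] yaw 0.3493 toolshift [ 0.0211 -0.4211  0.0037] F [ 0.4 -0.9  1. ]
```

View pics/s2.png

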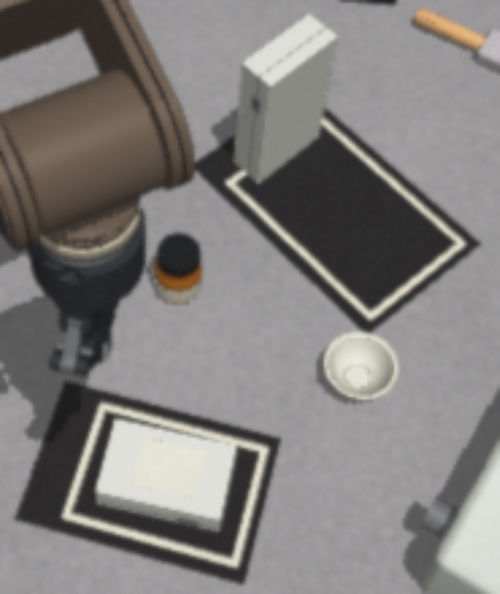

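The low box lies flat inside its outline, around (165,475). I'll check the margin later. Now the tall box.

```bash
python3 -m handwheel '[[[0,0.0018,-0.0351,0,0],[0,0.0018,-0.0351,0,0],[0,0.0018,-0.0351,0,0],[0,0.0018,-0.0351,0,0],[0,0.0018,-0.0351,0,0],[0,0.0018,-0.0351,0,0],[0,0.0018,-0.0351,0,0],[0,0.0018,-0.0351,0,0],[0,0.0018,-0.0351,0,0],[0,0.0018,-0.0351,0,0],[0,0.0018,-0.0351,0,0],[0,0.0018,-0.0351,0,0]]]';python3 -m handwheel '[[[0,0,0,0,5.87],[0,0,0,0,5.87],[0,0,0,0,5.87],[0,0,0,0,5.87],[0,0,0,0,5.87],[0,0,0,0,5.87],[0,0,0,0,0]]]';  python3 at.py '[.409,.207,.142]'
python3 - <<'E'
from h import *
for n in ['low_box_center','low_box','short_mat']:
    for r in viewer.pinpoint('top',n)[:2]:
        u,v=np.array(r['xy'])*[560,420];print(n,r['confidence'],u,v,atz('top',u,v,.02 if 'box' in n else 0))
cv2.imwrite('pics/t1.png',cv2.resize(viewer.read_camera('top')[130:240,165:379],None,fx=3.7,fy=3.7,interpolation=cv2.INTER_CUBIC))
E
```

```text
time: 4.72
eef_pos: [0.4067, 0.2086, 0.2301]
tcp_rot: [0.985, 0.174, 0.0, 0.0]
contact_force: [0.5, 0.2, 0.2]
opening: -0.0
finger_force: 0.0
time: 5.3
eef_pos: [0.4075, 0.2071, 0.2298]
tcp_rot: [0.991, -0.133, -0.0, 0.0]
contact_force: [-0.3, 0.4, -0.1]
opening: 0.0
finger_force: 0.0
t 5.3 pos [0.4075 0.2071 0.2298] yaw -0.267 toolshift [ 0.0016 -0.0003  0.0878] F [-0.3  0.4 -0.1]
low_box_center 0.82 346.024 200.382 [ 0.51791155 -0.20669533  0.02      ]
low_box 0.81 344.17600000000004 201.17999999999998 [ 0.51570544 -0.20153679  0.02      ]
low_box 0.24 203.224 214.20000000000002 [0.48099056 0.18930841 0.02      ]
short_mat 0.97 336.11199999999997 178.416 [ 0.58333437 -0.18336126  0.        ]
short_mat 0.74 387.912 303.702 [ 0.23372191 -0.31928355  0.        ]
```

View pics/t1.png

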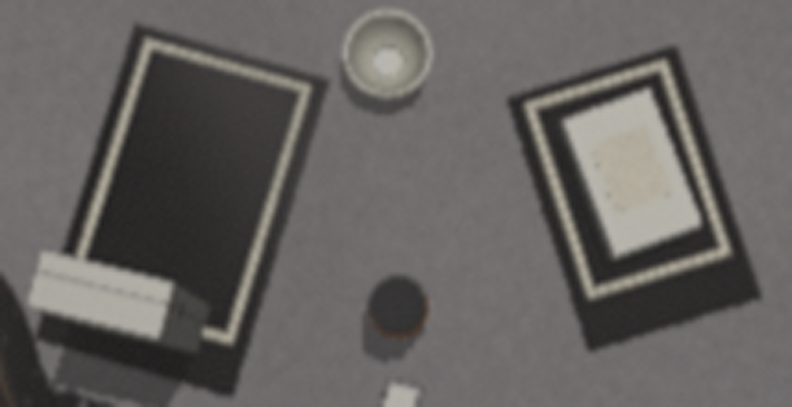

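The low box is well inside the tape: its corners are at (560,122), (652,88), (703,226) and (614,259), with a dark margin all round. Now I topple the tall box.

```bash
python3 -m handwheel '[[[0,0,0,0.022,0],[0,0,0,0.022,0],[0,0,0,0.022,0],[0,0,0,0.022,0],[0,0,0,0,0],[0,0.012,0,0,0],[0,0.012,0,0,0],[0,0.012,0,0,0]]]'
python3 -m handwheel '[[[0,0.007,0,0,0],[0,0.007,0,0,0],[0,0.007,0,0,0],[0,0.007,0,0,0],[0,0.007,0,0,0],[0,0.007,0,0,0],[0,0.007,0,0,0],[0,0.007,0,0,0],[0,0.007,0,0,0],[0,0,0,0,0],[0,0,0,0,0],[0,0,0,0,0]]]'; python3 -m handwheel '[[[0,0,0,-0.035,0],[0,0,0,-0.035,0],[0,0,0,-0.035,0],[0,-0.03,0,0,0],[0,-0.03,0,0,0],[0,-0.03,0,0,0]]]'
python3 - <<'E'
from h import *
cv2.imwrite('pics/t2.png',cv2.resize(viewer.read_camera('top')[130:240,165:379],None,fx=3.7,fy=3.7,interpolation=cv2.INTER_CUBIC))
p=viewer.read_camera('scene');cv2.imwrite('pics/s3.png',cv2.resize(p[115:335,215:400],None,fx=2.7,fy=2.7))
E
```

```text
time: 6.17
eef_pos: [0.4454, 0.1979, 0.1445]
tcp_rot: [0.991, -0.132, 0.002, -0.001]
contact_force: [-0.3, 0.1, 0.7]
opening: 0.002
finger_force: 0.0
time: 7.17
eef_pos: [0.5032, 0.1815, 0.1422]
tcp_rot: [0.991, -0.132, -0.0, 0.0]
contact_force: [-0.3, -0.1, 0.5]
opening: 0.002
finger_force: 0.0
time: 7.67
eef_pos: [0.4156, 0.2052, 0.2482]
tcp_rot: [0.991, -0.132, 0.001, -0.0]
contact_force: [-0.2, 0.5, -0.5]
opening: -0.003
finger_force: 0.0
```

View pics/t2.png

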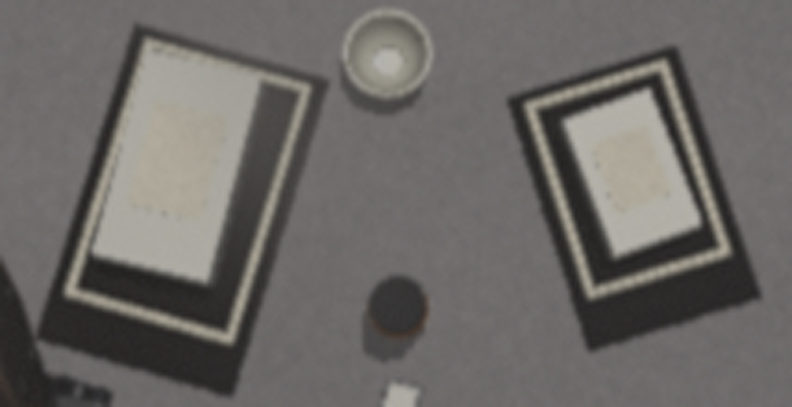

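View pics/s3.png

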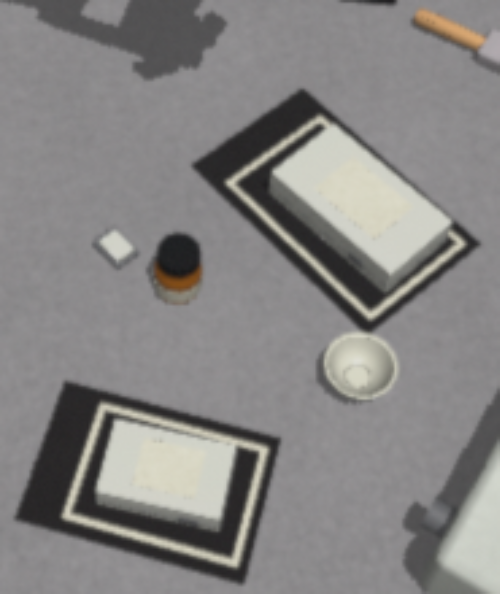

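The tall box is flat and shifted toward the +y and far side of its outline. The low box is unchanged. I'll quantify both margins.

```bash
cat > m.py <<'E'
from fit import *
def rep(m,B,hl,hw,L,W):
    c,s=np.cos(m[2]),np.sin(m[2]);d=B[2]-m[2]
    q=np.array([[c,s],[-s,c]])@(B[:2]-m[:2])
    P=np.array([[a*hl*np.cos(d)-b*hw*np.sin(d),a*hl*np.sin(d)+b*hw*np.cos(d)] for a in(1,-1) for b in(1,-1)])+q
    print('ctr',q.round(4),'dyaw',round(d,3),'margins +x,-x,+y,-y',np.round([L/2-P[:,0].max(),L/2+P[:,0].min(),W/2-P[:,1].max(),W/2+P[:,1].min()],4))
LM=[.5767,.1596,-.2925];SM=[.584,-.1772,.3024]
h=.041;a,b=.08,.045
o1=[((a,b,h),c1(143,45)),((a,-b,h),c1(263,78)),((-a,-b,h),c1(211,285)),((-a,b,h),c1(91,256))]
o2=[((a,b,h),c2(452,224)),((a,-b,h),c2(387,275)),((a,-b,.003),c2(387,290)),((-a,-b,h),c2(271,176)),((-a,b,h),c2(334,124))]
for o in(o1,o2,o1+o2): rep(LM,fit(o,[.57,.17,-.28]),a,b,.196,.122)
h=.035;a,b=.055,.035
o1=[((a,b,h),c1(560,122)),((a,-b,h),c1(653,88)),((-a,-b,h),c1(703,226)),((-a,b,h),c1(614,260))]
o2=[((a,b,h),c2(237,441)),((a,-b,h),c2(221,517)),((a,-b,.003),c2(219,531)),((-a,-b,h),c2(97,492)),((-a,b,h),c2(114,417))]
for o in(o1,o2,o1+o2): rep(SM,fit(o,[.58,-.18,.3]),a,b,.146,.102)
E
python3 m.py
```

```text
[ 0.5887  0.1613 -0.2363] res [ 0.6  1.2 -0.3 -0.5 -0.4 -0.3  0.1 -0. ]
ctr [0.011  0.0051] dyaw 0.056 margins +x,-x,+y,-y [0.0046 0.0266 0.0065 0.0166]
[ 0.5878  0.1599 -0.2529] res [ 0.5 -0.6  1.2  0.5 -1.1  2.3 -0.3 -1.4 -0.3 -0.2]
ctr [0.0105 0.0035] dyaw 0.04 margins +x,-x,+y,-y [0.0057 0.0268 0.0094 0.0164]
[ 0.5882  0.1606 -0.2431] res [ 1.   1.3  0.1 -0.1 -0.4 -0.1  0.2 -0.   0.9 -1.   1.8  0.3 -0.4  2.1
 -0.1 -1.2 -0.3 -0.2]
ctr [0.0107 0.0043] dyaw 0.049 margins +x,-x,+y,-y [0.0051 0.0266 0.0078 0.0164]
[ 0.5821 -0.1766  0.3452] res [ 0.6 -0.2 -0.8  0.4  0.   0.1  0.1 -0.4]
ctr [-0.0016  0.0011] dyaw 0.043 margins +x,-x,+y,-y [0.0182 0.0149 0.0126 0.0148]
[ 0.5811 -0.1755  0.372 ] res [-0.2  0.3  0.3  0.2  0.4 -0.3 -0.6 -0.3  0.   0.1]
ctr [-0.0023  0.0025] dyaw 0.07 margins +x,-x,+y,-y [0.018  0.0134 0.0098 0.0147]
[ 0.5815 -0.1758  0.3637] res [ 0.   0.4 -1.6  0.6 -0.1  0.   0.2 -0.  -0.   0.7  0.2  0.5  0.4  0.
 -0.6 -0.3  0.3  0.1]
ctr [-0.002   0.0021] dyaw 0.061 margins +x,-x,+y,-y [0.0179 0.014  0.0106 0.0148]
```

```bash
python3 - <<'E'
from h import *
p=viewer.read_camera('scene');cv2.imwrite('pics/z.png',cv2.resize(p[180:240,330:410],None,fx=10,fy=10,interpolation=cv2.INTER_CUBIC))
E
```

```text
(no output)
```

View pics/z.png

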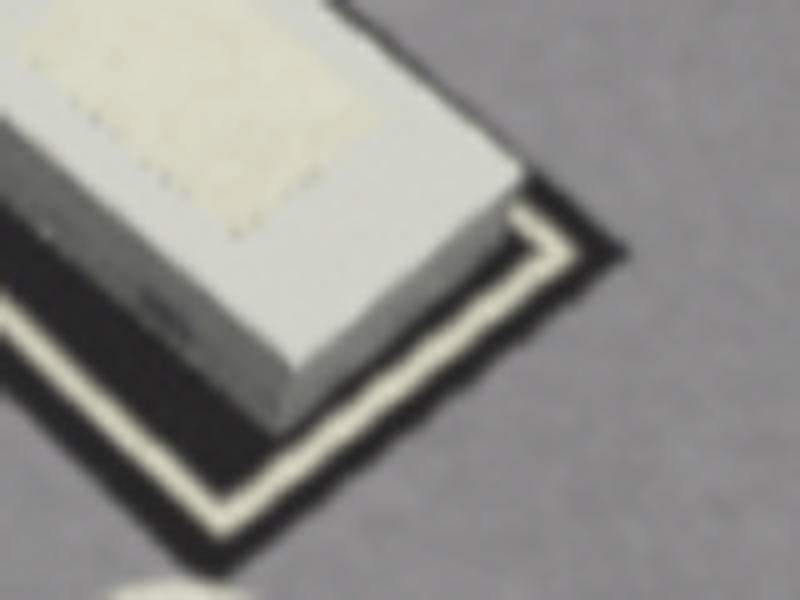

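The enlarged view shows a dark mat strip of about 5 mm between the box's far foot edge, from (280,432) to (508,235), and the tape. There is also dark mat at the +y corner, near (522,235). Both boxes are inside their outlines and the arm is clear of everything, so I'm handing in.

```bash
python3 -c "
from plant import sign_off
print(sign_off())"
```

```text
the job is handed in; nothing more can be done
None
```

Both slide boxes are toppled and lie flat inside their own outlines, with the smallest gap to the tape about 3–5 mm (tall box, far end and its +y corner); no bystander was moved on purpose, and the job was handed in at about 8 s of the 51 s limit.

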